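# Put the hall lantern together on the round plate

### The arm

A 6-joint arm with a two-finger parallel gripper is mounted at the origin on the work surface. World frame = base frame: x ahead of the robot, y to its left, z up, the work surface at z = 0. Lengths are in mm, angles in degrees, forces in N, time in s.
With the tool pointing down it reaches from about 300 to 850 mm from the base axis. Payload 4.2 kg.
Tool frame: the origin (TCP) lies between the finger pads; the fingertips stand 22 mm ahead of it and the grasp point (between the pads) lies 3 mm ahead of it; z points along the fingers, y is the direction in which the jaws open and shut (so a half turn about z gives the same grasp; the last joint's range is limited). The gripper opens to 91 mm and grips with 3 to 60 N. Pads are 32 mm wide; open, the fingers measure 118 mm over their backs; the gripper's body (76 mm by 178 mm) begins 60 mm behind the grasp point.
Start: joints at [-68.182, 18.312, 89.639, -0, 72.044, -1.146], TCP at [224.343, -529.444, 235.976] pointing down, gripper open.
Joint ranges: [-177.97, 177.97], [-48.28, 115.42], [12.27, 149.76], [-77.06, 257.06], [2.81, 150.46], [-146.56, 146.56]. Speed limits (degrees/s): [147.25, 147.25, 180, 180, 180, 180].

### API

Orientations are given as [roll, pitch, yaw] about the fixed x, y, z axes, in that order (R = Rz(yaw) Ry(pitch) Rx(roll)).
In Python, from workcell import * gives the robot as it stands.
- The arm moves only by the shell command python3 -m jog 'ROWS' [OPENING] [FORCE]. ROWS is text: rows parted by semicolons, each of 6 numbers parted by spaces: the shift along the tool's x, y, z in units of 0.5 m (1.0 is 0.5 m), then the turn, a rotation vector about the tool's x, y, z in units of pi/2 rad (1.0 is pi/2 rad). A call has 1 to 20 rows; each row is the pose to reach, as a shift and turn from the pose measured when the call began, along the tool's axes at that moment; what a row does not reach only later rows make up. A row lasts 1/12 s, in which the tool goes at most 41.7 mm and 7.16 degrees, less where a joint would pass 70% of its speed; a pose out of reach is approached as far as the arm can. A call with a number of a shift or a turn outside -1 to 1 is refused whole. A call with a gripper value outside its range is refused whole. OPENING is the opening, from -1 (shut) to 1 (fully open), set as the call begins (- or left out, the last holds). The fingers move at their own pace and stop on an object; FORCE is the grip in N (left out, the last holds). Time passes only in rows, so rows that repeat a pose let the fingers close. It gives the time, the measured TCP pose, the force and the opening at its end, in the units of the state.
- state(): the state, without advancing time (a new reading comes with each control period).
- grab_frame(name): name is "scene" or "top"; returns the picture (420x560x3 uint8, red, green, blue); there is no depth.
- calibration(name): a dict with "mtx" (3x3 intrinsics, pixels), "rvec" (rotation vector, rad) and "tvec" (3), from world to camera coordinates, as OpenCV has them. Camera axes: x right, y down, z forward; pixel columns grow to the right and rows downward; lengths in mm; the calibration is good to about 2 mm. A picture is of the moment at which its call begins. calibration takes no time and is no camera call.
- job_done(): hands the job in, once; it reports no verdict.
Trained networks look in the newest picture that a camera, given by its name, has taken for a name from the list of things; names that differ only in an ending like _2 or _b are one class to them, and where a whole thing is asked for, a point or a joint stands for the part that bears it (a point fixed in the world has none). Each returns a list of dicts, best first, with "confidence" (0 to 1); they miss things now and then, are a little off and sometimes report something else, mostly with a low value. They report only what shows in the picture. A call takes as long as a camera call. They do not tell look-alikes from the thing itself.
- spot_in(query, camera): "rect" ([left, top, right, bottom] in pixels, round what is visible of it).
- tip_of(query, camera): "location" ([column, row] in pixels: a listed point, or the origin of a listed thing).
The state is a dict: "time_s": time; "qpos": joint angles; "qvel": joint speeds; "effort": joint torques, N m; "ee_pos": TCP position; "ee_rot": TCP orientation; "force": force on the tool from outside, world axes, zero at the start; "torque": the same for the moment, N m; "gripper_width": finger opening in mm.
Only numpy, scipy, OpenCV 4.12 (cv2) and the standard library are available. Lean on these libraries where they do the work, as an engineer would, in place of code of your own. Each camera call takes 0.05 s, during which the arm holds its last target. There are 200 camera calls.

### The job

Put the candle lantern together on the round plate, from the bottom up: first the wooden base in the middle of the plate, then the short candle upright in the middle of the base, then the glass sleeve over the candle so that it stands centred on the base, and last the lid, knob up, seated in the mouth of the glass. Set each piece down gently and let go of it before taking the next, and leave the tall candle, the matchbox and the little vase where they stand.

Things in the scene. Friction and masses are not known exactly. Their poses are not given: they have to be found in the camera images.
- base: Lantern base: plain flat disc of dark brown wood, 68 mm diameter, 24 mm high, lying flat on the table among the other small things. Origin: centre of its underside; z up. Loose, about 70 g.
- candle: The short candle: cream wax cylinder, 34 mm diameter, 42 mm high plus a black wick 7 mm long and under 3 mm thick, standing upright. Origin: centre of its underside; z up. Loose, about 40 g.
- glass: Glass sleeve of the lantern: green clear glass tube open at both ends, outside diameter 58 mm, inside 50 mm (wall 4 mm), 66 mm high, standing upright, the same both ways up. Origin: centre of its lower end; z up. Loose, about 120 g.
- lid: Lantern lid: brass disc with a wooden knob on top, lying knob up. Heights above its origin (centre of its underside, z up): plug 44 mm diameter, 0 to 6 mm, that drops into the glass; disc 62 mm diameter, 6 to 14 mm; upright cylindrical knob 18 mm diameter, 14 to 40 mm. Seated, the disc lies on the glass's rim and the origin is 60 mm above the glass's lower end. Loose, about 90 g.
- plate: Round shallow ceramic plate, white with a cream gilt middle, 190 mm across the rim, 14 mm high at the rim; its flat floor, some 150 mm across, is 6 mm above the table. Fixed to the table; on the left or the right of the small things. Origin: centre of its underside, at table level; z up.
- tray: Rectangular brown wooden tray, 160 by 120 mm, 22 mm high, with two steel keys lying in it; on the other side from the plate. Not used. Fixed to the table. Origin: centre of its underside; x along its length.
- tall_candle: The tall candle: cream wax, 34 mm diameter, 82 mm high, too tall for the glass; stands upright. Not used, to be left alone. Origin: centre of its underside; z up. Loose.
- matchbox: Cardboard matchbox 56 by 37 mm, 16 mm high, lying flat. Not used, to be left alone. Origin: centre of its underside; x along its length. Loose.
- bud_vase: Small terracotta bud vase, round, 52 mm at its belly, narrow neck, 70 mm high. Not used, to be left alone. Origin: centre of its underside; z up. Loose.
There are look-alikes about, which are no part of the job. What is meant by the base is not blue, and is the larger of those in its own colour.

How it is judged (in metres and radians):
On the way, in this order (a step that is already met when the one before it is completed fails the run):
1. The wooden base stands in the middle of the round plate, let go (horizontal distance between base and plate below 0.015 m and z of base in the frame of plate between 0.003 and 0.009 m and angle between base's own z axis and vertical below 0.08 rad and contact force between base and the fingers below 0.1 N), for 0.2 s.
2. The short candle stands in the middle of the base, let go (horizontal distance between candle and base below 0.008 m and z of candle in the frame of base between 0.021 and 0.027 m and angle between candle's own z axis and vertical below 0.08 rad and contact force between candle and the fingers below 0.1 N), for 0.2 s.
3. The glass sleeve stands on the base around the candle, let go (horizontal distance between glass and base below 0.008 m and z of glass in the frame of base between 0.021 and 0.027 m and angle between glass's own z axis and vertical below 0.08 rad and contact force between glass and the fingers below 0.1 N), for 0.2 s.
4. The lid is seated in the mouth of the glass, let go (horizontal distance between lid and glass below 0.005 m and z of lid in the frame of glass between 0.057 and 0.063 m and angle between lid's own z axis and vertical below 0.08 rad and contact force between lid and the fingers below 0.1 N), for 0.2 s.
At the end, for the whole second after the job is handed in: Base on the plate's floor within 15 mm of its centre; short candle on the base and glass on the base around it, each within 8 mm of its centre; lid seated in the glass within 5 mm of its centre; heights within 3 mm, upright within 0.08 rad, at rest, released (all of step 1 and all of step 2 and all of step 3 and all of step 4 and linear speed of each of base, candle, glass, lid below 0.02 m/s); the robot touches nothing.
It fails at once if The tall candle, the matchbox or the bud vase is shifted by more than 30 mm or tipped over (distance of any of tall_candle, matchbox, bud_vase from where it was at the start of the episode above 0.03 m or angle between any of tall_candle, matchbox, bud_vase's own z axis and vertical above 0.5 rad).
It fails at once if A lantern piece is dropped or thrown (moves faster than 0.6 m/s outside the fingers) ((linear speed of base above 0.6 m/s and contact force between base and the fingers below 0.1 N) or (linear speed of candle above 0.6 m/s and contact force between candle and the fingers below 0.1 N) or (linear speed of glass above 0.6 m/s and contact force between glass and the fingers below 0.1 N) or (linear speed of lid above 0.6 m/s and contact force between lid and the fingers below 0.1 N)).
It also fails if it takes over 136 s, if anything falls off the work surface, if the arm or the gripper's body presses on something with over 40 N, if the wrist force passes 120 N, or if a joint passes its speed limit or range.

## Working session

There is one attempt and no reset: what is moved stays moved. The work goes in short steps, Python scripts to look and compute and a shell command to move; the robot and the scene stay as the last step left them, time stands still between calls to the robot, and variables do not carry over. Pictures are saved under pics/ and viewed, about 12 in all and at most 16, crops included, and the job is handed in when it is done.

```bash
ls; mkdir -p pics; cat > h.py <<'E'
from workcell import *
import numpy as np, cv2
def cal(n):
    c=calibration(n); return np.array(c["mtx"],float),np.array(c["rvec"],float),np.array(c["tvec"],float)
def ray(n,px,z):
    K,r,t=cal(n); R=cv2.Rodrigues(r)[0]
    d=R.T@np.linalg.solve(K,[px[0],px[1],1.]); o=-R.T@t.ravel()
    return o+d*(z-o[2])/d[2]
def proj(n,p):
    K,r,t=cal(n); return cv2.projectPoints(np.array([p],float),r,t,K,None)[0].ravel()
def save(n,f):
    im=grab_frame(n)[:,:,::-1]; cv2.imwrite("pics/"+f,im); return im
E
python3 - <<'E'
from h import *
a=save("top","t0.png"); b=save("scene","s0.png")
print(state())
for n in("top","scene"):
    K,r,t=cal(n);R=cv2.Rodrigues(r)[0];print(n,-R.T@t.ravel(),R[2])
for q in ["base","candle","glass","lid","plate","tall_candle","matchbox","bud_vase"]:
  for s in spot_in(q,"top")[:4]: print(q,np.round(s["rect"],0),round(s["confidence"],2))
  for s in tip_of(q,"top")[:4]: print("  o",np.round(s["location"],1),round(s["confidence"],2),np.round(ray("top",s["location"],0)[:2]))
E
```

```text
pics
{'time_s': 0.1, 'qpos': array([-6.81816592e+01,  1.83498693e+01,  8.96979686e+01,  1.65071545e-03,
        7.20414918e+01, -1.14667560e+00]), 'qvel': array([-0.02800851, -0.05107971, -0.14223437,  0.11025286, -0.05250097,
       -0.08733187]), 'effort': array([ 3.28898486e-04, -4.13333344e+01, -2.32509971e+01,  7.28349318e-02,
        4.21501428e-02, -5.96538644e-05]), 'ee_pos': array([ 224.20437876, -529.06599102,  235.19515064]), 'ee_rot': array([-1.79910720e+02, -3.35684003e-03,  2.29645036e+01]), 'force': array([0.05550352, 0.3617668 , 0.11516005]), 'torque': array([ 0.0125789 ,  0.01653037, -0.00933807]), 'gripper_width': 91.09749975957976}
top [ 301.82648338   -7.85577187 1089.83933765] [ 0.19992582  0.01250574 -0.97973122]
scene [1537.97687383 -376.11573201  730.40873053] [-0.78619307  0.3003846  -0.54006439]
base [296. 215. 322. 242.] 0.9
base [336. 239. 365. 268.] 0.78
base [288. 265. 309. 286.] 0.54
base [222. 173. 242. 191.] 0.23
  o [349.1 252.2] 0.83 [ 420. -174.]
  o [297.2 276.8] 0.74 [349. -47.]
  o [309.3 231.4] 0.62 [466. -70.]
candle [328. 180. 346. 201.] 0.74
  o [334.9 188.4] 0.75 [ 584. -130.]
  o [144.3 217.3] 0.41 [471. 356.]
glass [241. 126. 266. 152.] 0.82
  o [422.8 228.7] 0.65 [ 494. -360.]
  o [252.3 144.9] 0.61 [687.  95.]
lid [277. 172. 301. 198.] 0.86
lid [220. 174. 242. 190.] 0.58
  o [285.9 185.5] 0.83 [582.  -2.]
  o [420.  229.2] 0.74 [ 492. -353.]
plate [107. 181. 181. 255.] 0.81
plate [390. 194. 456. 263.] 0.68
  o [144.6 217.8] 0.97 [470. 355.]
tall_candle [248. 216. 263. 233.] 0.66
  o [254.1 227.3] 0.76 [466.  72.]
  o [142.  216.1] 0.4 [474. 362.]
  o [331.3 190.4] 0.25 [ 578. -121.]
matchbox [313. 139. 336. 162.] 0.84
  o [323.2 149.9] 0.88 [687. -94.]
bud_vase [224. 172. 243. 190.] 0.51
  o [231.2 184.4] 0.69 [575. 141.]
```

View pics/t0.png

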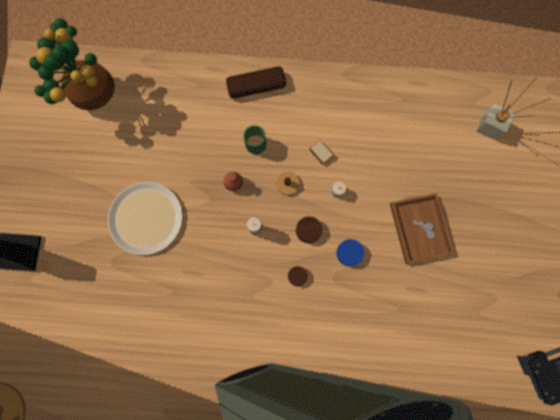

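View pics/s0.png

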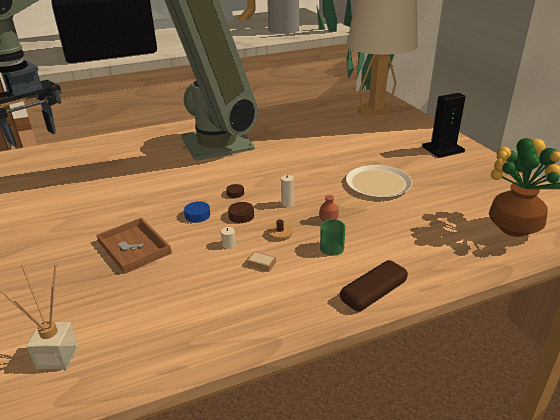

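Top view: plate (145,218), large brown base (309,230), lid (287,184), short candle (338,189), glass (255,139). Look-alikes are the small brown disc (297,276) and the blue disc (350,252). The tall candle is at (254,226), the vase at (232,181) and the matchbox at (321,153). The scene view agrees.

```bash
cat > loc.py <<'E'
from h import *
def cyl(segs):  # (r,z0,z1)
    a=np.linspace(0,2*np.pi,48,endpoint=False)
    return [np.array([[r*np.cos(t),r*np.sin(t),z] for z in(z0,z1) for t in a]) for r,z0,z1 in segs]
M=dict(base=[(34,0,24)],candle=[(17,0,42)],glass=[(29,0,66)],lid=[(31,6,14),(9,14,40)],plate=[(95,12,14)])
S=6
def sil(n,segs,xy,o):
    K,r,t=cal(n); m=np.zeros((80*S,80*S),np.uint8)
    if segs[0][0]>90: m=np.zeros((120*S,120*S),np.uint8)
    for P in cyl(segs):
        q=cv2.projectPoints(P+[xy[0],xy[1],0],r,t,K,None)[0].reshape(-1,2)
        cv2.fillConvexPoly(m,cv2.convexHull(np.round((q-o+.5)*S).astype(np.int32)),1)
    return m
def fit(n,im,name,xy):
    segs=M[name]; c=proj(n,[xy[0],xy[1],15]); w=120 if name=="plate" else 80
    o=np.round(c-w/2); x,y=o.astype(int)
    p=cv2.copyMakeBorder(im,60,60,60,60,cv2.BORDER_REPLICATE)[y+60:y+60+w,x+60:x+60+w]
    p=cv2.resize(p,None,fx=S,fy=S,interpolation=cv2.INTER_CUBIC)
    s=sil(n,segs,xy,o); k=np.ones((5*S,5*S),np.uint8)
    g=np.where(s>0,3,2).astype(np.uint8); g[cv2.dilate(s,k,iterations=2)==0]=0
    g[cv2.erode(s,k)>0]=1 if name!="lid" else 3
    cv2.grabCut(p,g,None,np.zeros((1,65)),np.zeros((1,65)),4,cv2.GC_INIT_WITH_MASK)
    m=((g&1)>0).astype(np.uint8)
    from scipy.optimize import minimize
    f=lambda v:1-np.sum(m&sil(n,segs,v,o))/np.sum(m|sil(n,segs,v,o))
    r=minimize(f,xy,method="Nelder-Mead",options=dict(initial_simplex=[xy,[xy[0]+8,xy[1]],[xy[0],xy[1]+8]],maxiter=60))
    vis=p.copy(); cs=cv2.findContours(sil(n,segs,r.x,o),0,2)[0]; cv2.drawContours(vis,cs,-1,(0,0,255),2)
    cv2.drawContours(vis,cv2.findContours(m,0,2)[0],-1,(0,255,255),1)
    return r.x,1-r.fun,cv2.resize(vis,(260,260))
E
python3 - <<'E'
from loc import *
t=cv2.imread("pics/t0.png");s=cv2.imread("pics/s0.png")
G=dict(base=ray("top",(309,230),24),candle=ray("top",(338.5,187),42),glass=ray("top",(255,139),33),lid=ray("top",(288,184),10),plate=ray("top",(145,218),14))
rows=[[],[]]
for k,g in G.items():
    for i,(n,im) in enumerate((("top",t),("scene",s))):
        x,u,v=fit(n,im,k,g[:2]); print(k,n,np.round(g[:2]),np.round(x,1),round(u,2)); rows[i].append(v)
cv2.imwrite("pics/f.png",cv2.resize(np.vstack([np.hstack(r[:4]) for r in rows]),(800,400)))
E
```

```text
base top [466. -68.] [468.9 -66.6] 0.96
base scene [466. -68.] [464.3 -67.7] 0.97
candle top [ 577. -134.] [ 576.8 -135.8] 0.91
candle scene [ 577. -134.] [ 572.1 -136.5] 0.95
glass top [692.  87.] [691.4  87.8] 0.96
glass scene [692.  87.] [687.7  86.9] 0.98
lid top [584.  -7.] [585.3  -6.3] 0.83
lid scene [584.  -7.] [586.3  -7. ] 0.83
plate top [467. 349.] [469.  350.3] 0.98
plate scene [467. 349.] [466.1 351.1] 0.97
```

View pics/f.png

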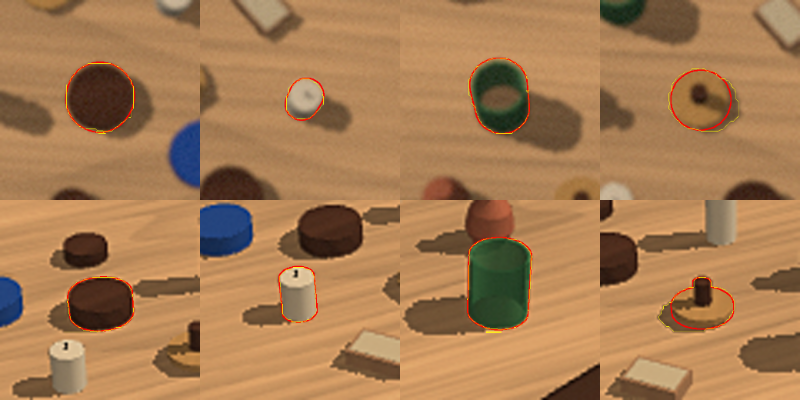

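The fits hug the outlines in both cameras: base (467,-67), candle (574,-136), glass (690,87), lid (585,-6), plate (467.5,351). I'll squeeze each piece at two yaws, 90° apart, to centre it in the gripper.

```bash
cat > w.py <<'E'
import sys
from h import *
from scipy.spatial.transform import Rotation as R
def rows(*wps):
    s=state(); p=np.array(s["ee_pos"]); r0=R.from_euler("xyz",s["ee_rot"],degrees=True)
    print("t",round(s["time_s"],1),np.round(p,1),np.round(s["ee_rot"],1),"w",round(s["gripper_width"],1),"F",np.round(s["force"],1))
    for w in wps:
        r1=R.from_euler("xyz",[180,0,w[3]],degrees=True)
        a=np.r_[r0.inv().apply(np.array(w[:3])-p)/500,(r0.inv()*r1).as_rotvec()/(np.pi/2)]
        print(w," ".join("%.3f"%v for v in a), "steps",round(np.linalg.norm(np.array(w[:3])-p)/41.7,1))
if __name__=="__main__": rows(*[tuple(map(float,a.split(","))) for a in sys.argv[1:]])
E
python3 w.py 467,-67,130,90 467,-67,60,90 467,-67,27,90
```

```text
t 0.9 [ 224.3 -529.5  236. ] [180.   0.  23.] w 91.3 F [-0.3 -0.6 -0.2]
(467.0, -67.0, 130.0, 90.0) 0.808 -0.662 0.212 0.000 0.000 -0.745 steps 12.8
(467.0, -67.0, 60.0, 90.0) 0.808 -0.662 0.352 0.000 0.000 -0.745 steps 13.2
(467.0, -67.0, 27.0, 90.0) 0.808 -0.662 0.418 0.000 0.000 -0.745 steps 13.5
```

```bash
python3 -m jog '0.2 -0.17 0.05 0 0 -0.2; 0.4 -0.33 0.1 0 0 -0.4; 0.808 -0.662 0.212 0 0 -0.745; 0.808 -0.662 0.212 0 0 -0.745; 0.808 -0.662 0.212 0 0 -0.745; 0.808 -0.662 0.212 0 0 -0.745; 0.808 -0.662 0.212 0 0 -0.745; 0.808 -0.662 0.212 0 0 -0.745; 0.808 -0.662 0.212 0 0 -0.745; 0.808 -0.662 0.212 0 0 -0.745; 0.808 -0.662 0.212 0 0 -0.745; 0.808 -0.662 0.212 0 0 -0.745; 0.808 -0.662 0.212 0 0 -0.745; 0.808 -0.662 0.212 0 0 -0.745; 0.808 -0.662 0.212 0 0 -0.745; 0.808 -0.662 0.212 0 0 -0.745; 0.808 -0.662 0.212 0 0 -0.745; 0.808 -0.662 0.212 0 0 -0.745' 1 10; python3 w.py 467,-67,130,90 467,-67,60,90 467,-67,27,90
```

```text
time_s: 2.4
ee_pos: [466.9, -68.2, 130.3]
ee_rot: [180.0, 0.0, 89.9]
force: [-0.6, 0.1, -0.2]
gripper_width: 91.3
t 2.4 [466.9 -68.2 130.3] [180.    0.   89.9] w 91.3 F [-0.6  0.1 -0.2]
(467.0, -67.0, 130.0, 90.0) 0.002 0.000 0.001 0.000 0.000 -0.001 steps 0.0
(467.0, -67.0, 60.0, 90.0) 0.002 0.000 0.141 0.000 0.000 -0.001 steps 1.7
(467.0, -67.0, 27.0, 90.0) 0.002 0.000 0.207 0.000 0.000 -0.001 steps 2.5
```

```bash
python3 -m jog '0.002 0 0.04 0 0 0; 0.002 0 0.08 0 0 0; 0.002 0 0.13 0 0 0; 0.002 0 0.17 0 0 0; 0.002 0 0.195 0 0 0; 0.002 0 0.207 0 0 0; 0.002 0 0.207 0 0 0; 0.002 0 0.207 0 0 0'; python3 -m jog '0 0 0 0 0 0; 0 0 0 0 0 0; 0 0 0 0 0 0; 0 0 0 0 0 0; 0 0 0 0 0 0; 0 0 0 0 0 0; 0 0 0 0 0 0' -1 6
```

```text
time_s: 3.07
ee_pos: [467.2, -67.9, 27.2]
ee_rot: [179.9, 0.0, 89.8]
force: [0.1, 0.2, 0.3]
gripper_width: 91.5
time_s: 3.65
ee_pos: [467.6, -68.0, 27.8]
ee_rot: [179.9, 0.0, 89.8]
force: [-1.1, -0.1, 5.7]
gripper_width: 67.7
```

```bash
python3 -m jog '0 0 0 0 0 0; 0 0 0 0 0 0; 0 0 0 0 0 0; 0 0 0 0 0 0; 0 0 0 0 0 0; 0 0 0 0 0 -1; 0 0 0 0 0 -1; 0 0 0 0 0 -1; 0 0 0 0 0 -1; 0 0 0 0 0 -1; 0 0 0 0 0 -1; 0 0 0 0 0 -1; 0 0 0 0 0 -1; 0 0 0 0 0 -1; 0 0 0 0 0 -1; 0 0 0 0 0 -1; 0 0 0 0 0 -1; 0 0 0 0 0 -1; 0 0 0 0 0 -1; 0 0 0 0 0 -1' 1; python3 -m jog '0 0 0 0 0 0; 0 0 0 0 0 0; 0 0 0 0 0 0; 0 0 0 0 0 0; 0 0 0 0 0 0; 0 0 0 0 0 0; 0 0 0 0 0 0' -1 12; python3 w.py 467,-67,100,180 467,351,100,180 467.5,351,50,180 467.5,351,34,180
```

```text
time_s: 5.32
ee_pos: [467.6, -67.9, 27.8]
ee_rot: [-180.0, 0.1, 179.7]
force: [1.0, 0.5, 0.5]
gripper_width: 91.5
time_s: 5.9
ee_pos: [467.6, -67.9, 27.7]
ee_rot: [-180.0, 0.1, 179.7]
force: [0.3, -0.2, -0.1]
gripper_width: 67.6
t 5.9 [467.6 -67.9  27.7] [-1.800e+02  1.000e-01  1.797e+02] w 67.6 F [ 0.3 -0.2 -0.1]
(467.0, -67.0, 100.0, 180.0) 0.001 0.002 -0.145 -0.000 0.001 -0.003 steps 1.7
(467.0, 351.0, 100.0, 180.0) 0.005 0.838 -0.145 -0.000 0.001 -0.003 steps 10.2
(467.5, 351.0, 50.0, 180.0) 0.004 0.838 -0.045 -0.000 0.001 -0.003 steps 10.1
(467.5, 351.0, 34.0, 180.0) 0.004 0.838 -0.013 -0.000 0.001 -0.003 steps 10.0
```

The straight path to the plate crosses the tall candle (466,72; 82 mm high), so I'll carry the base at TCP z ≈ 190.

```bash
python3 -m jog '0 0 -0.02 0 0 0; 0 0 -0.06 0 0 0; 0 0 -0.12 0 0 0; 0 0 -0.19 0 0 0; 0 0 -0.26 0 0 0; 0 0 -0.325 0 0 0; 0 0 -0.325 0 0 0' -1 20; python3 w.py 467,351,190,180 467.5,351,60,180 467.5,351,34,180
```

```text
time_s: 6.48
ee_pos: [470.8, -68.4, 196.5]
ee_rot: [-179.8, 0.9, 179.7]
force: [1.6, -0.0, -0.4]
gripper_width: 67.6
t 6.5 [470.8 -68.4 196.5] [-179.8    0.9  179.7] w 67.6 F [ 1.6 -0.  -0.4]
(467.0, 351.0, 190.0, 180.0) 0.012 0.839 0.010 -0.002 0.010 -0.003 steps 10.1
(467.5, 351.0, 60.0, 180.0) 0.015 0.840 0.270 -0.002 0.010 -0.003 steps 10.6
(467.5, 351.0, 34.0, 180.0) 0.016 0.840 0.322 -0.002 0.010 -0.003 steps 10.8
```

```bash
python3 -m jog '0 0.04 0 0 0 0; 0.002 0.1 0 0 0.005 0; 0.004 0.18 0.003 0 0.01 0; 0.006 0.26 0.005 0 0.01 0; 0.008 0.34 0.01 0 0.01 0; 0.01 0.42 0.01 0 0.01 0; 0.012 0.50 0.01 0 0.01 0; 0.012 0.58 0.01 0 0.01 -0.003; 0.012 0.66 0.01 0 0.01 -0.003; 0.012 0.73 0.01 0 0.01 -0.003; 0.012 0.79 0.01 0 0.01 -0.003; 0.012 0.83 0.01 -0.002 0.01 -0.003; 0.012 0.839 0.01 -0.002 0.01 -0.003; 0.012 0.839 0.01 -0.002 0.01 -0.003; 0.012 0.839 0.01 -0.002 0.01 -0.003'; python3 w.py 467.5,351,100,180 467.5,351,50,180 467.5,351,36,180
```

```text
time_s: 7.73
ee_pos: [466.5, 350.1, 189.3]
ee_rot: [-179.9, -0.1, 180.0]
force: [1.0, 0.2, -0.5]
gripper_width: 67.8
t 7.7 [466.5 350.1 189.3] [-1.799e+02 -1.000e-01  1.800e+02] w 67.8 F [ 1.   0.2 -0.5]
(467.5, 351.0, 100.0, 180.0) -0.002 0.002 0.179 -0.001 -0.001 -0.000 steps 2.1
(467.5, 351.0, 50.0, 180.0) -0.002 0.002 0.279 -0.001 -0.001 -0.000 steps 3.3
(467.5, 351.0, 36.0, 180.0) -0.003 0.002 0.307 -0.001 -0.001 -0.000 steps 3.7
```

```bash
python3 -m jog '-0.002 0.002 0.04 0 0 0; -0.002 0.002 0.10 0 0 0; -0.002 0.002 0.16 0 0 0; -0.002 0.002 0.22 0 0 0; -0.002 0.002 0.265 0 0 0; -0.002 0.002 0.29 0 0 0; -0.002 0.002 0.300 0 0 0; -0.002 0.002 0.305 0 0 0; -0.002 0.002 0.307 0 0 0; -0.002 0.002 0.307 0 0 0'; python3 w.py 467.5,351,33.7,180; python3 -m jog '0 0 0.002 0 0 0; 0 0 0.004 0 0 0; 0 0 0.005 0 0 0; 0 0 0.005 0 0 0; 0 0 0.005 0 0 0'
```

```text
time_s: 8.57
ee_pos: [467.9, 350.7, 36.8]
ee_rot: [-180.0, -0.0, 180.0]
force: [-0.4, 0.4, -0.9]
gripper_width: 67.4
t 8.6 [467.9 350.7  36.8] [-180.   -0.  180.] w 67.4 F [-0.4  0.4 -0.9]
(467.5, 351.0, 33.7, 180.0) 0.001 0.001 0.006 -0.000 -0.000 -0.000 steps 0.1
time_s: 8.98
ee_pos: [467.9, 350.8, 34.5]
ee_rot: [-180.0, -0.0, 180.0]
force: [0.3, 0.3, -1.3]
gripper_width: 67.7
```

```bash
python3 -m jog '0 0 0.001 0 0 0; 0 0 0.002 0 0 0; 0 0 0.002 0 0 0; 0 0 0.002 0 0 0'
```

```text
time_s: 9.32
ee_pos: [467.9, 350.9, 33.7]
ee_rot: [-180.0, -0.0, 180.0]
force: [-0.4, -1.1, 2.3]
gripper_width: 67.5
```

```bash
python3 -m jog '0 0 0 0 0 0; 0 0 0 0 0 0; 0 0 0 0 0 0; 0 0 0 0 0 0; 0 0 0 0 0 0; 0 0 -0.02 0 0 0; 0 0 -0.06 0 0 0; 0 0 -0.14 0 0 0; 0 0 -0.22 0 0 0; 0 0 -0.29 0 0 0; 0 0 -0.31 0 0 0; 0 0 -0.31 0 0 0' 1; python3 w.py 574.5,-136,180,180 574.5,-136,50,180 574.5,-136,25,180
```

```text
time_s: 10.32
ee_pos: [469.6, 352.1, 193.3]
ee_rot: [179.7, 0.4, 180.0]
force: [0.2, -0.6, -0.7]
gripper_width: 91.4
t 10.3 [469.6 352.1 193.3] [179.7   0.4 180. ] w 91.4 F [ 0.2 -0.6 -0.7]
(574.5, -136.0, 180.0, 180.0) -0.210 -0.976 0.023 0.003 0.004 -0.000 steps 12.0
(574.5, -136.0, 50.0, 180.0) -0.208 -0.978 0.283 0.003 0.004 -0.000 steps 12.5
(574.5, -136.0, 25.0, 180.0) -0.208 -0.978 0.333 0.003 0.004 -0.000 steps 12.6
```

```bash
python3 -m jog '-0.01 -0.05 0.01 0 0 0; -0.03 -0.13 0.02 0 0 0; -0.045 -0.21 0.02 0 0 0; -0.06 -0.29 0.02 0 0 0; -0.08 -0.37 0.02 0.003 0.004 0; -0.1 -0.45 0.02 0.003 0.004 0; -0.115 -0.53 0.02 0.003 0.004 0; -0.13 -0.61 0.02 0.003 0.004 0; -0.15 -0.69 0.02 0.003 0.004 0; -0.165 -0.77 0.02 0.003 0.004 0; -0.185 -0.85 0.02 0.003 0.004 0; -0.2 -0.92 0.02 0.003 0.004 0; -0.208 -0.96 0.03 0.003 0.004 0; -0.208 -0.976 0.04 0.003 0.004 0; -0.208 -0.977 0.06 0.003 0.004 0; -0.208 -0.977 0.06 0.003 0.004 0; -0.208 -0.977 0.06 0.003 0.004 0'; python3 w.py 574.5,-136,80,180 574.5,-136,30,180
```

```text
time_s: 11.73
ee_pos: [572.3, -134.5, 160.1]
ee_rot: [179.9, -0.2, -180.0]
force: [-0.2, 0.3, -0.2]
gripper_width: 90.9
t 11.7 [ 572.3 -134.5  160.1] [ 179.9   -0.2 -180. ] w 90.9 F [-0.2  0.3 -0.2]
(574.5, -136.0, 80.0, 180.0) -0.005 -0.003 0.160 0.001 -0.002 0.000 steps 1.9
(574.5, -136.0, 30.0, 180.0) -0.005 -0.003 0.260 0.001 -0.002 0.000 steps 3.1
```

```bash
python3 - <<'E'
from h import *
a=save("scene","s1.png")
for c in("top","scene"):
    if c=="top": a=save("top","t1.png")
cv2.imwrite("pics/s1b.png",np.hstack([cv2.resize(cv2.imread("pics/s1.png")[130:290,180:440],(400,246)),cv2.resize(cv2.imread("pics/t1.png")[130:290,90:350],(400,246))]))
E
```

```text
(no output)
```

View pics/s1b.png

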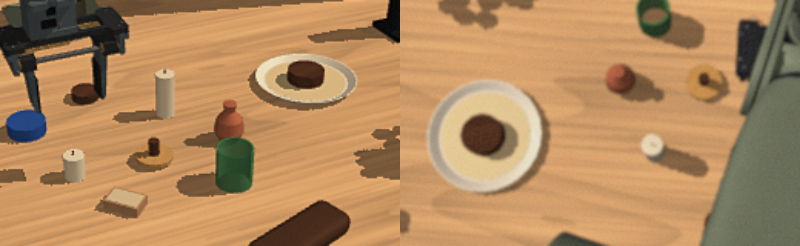

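The base lies flat in the middle of the plate in both views, and everything else is untouched. Now the candle.

```bash
python3 -m jog '-0.005 -0.003 0.04 0 0 0; -0.005 -0.003 0.09 0 0 0; -0.005 -0.003 0.15 0 0 0; -0.005 -0.003 0.21 0 0 0; -0.005 -0.003 0.245 0 0 0; -0.005 -0.003 0.26 0 0 0; -0.005 -0.003 0.26 0 0 0; -0.005 -0.003 0.26 0 0 0'; python3 -m jog '0 0 0 0 0 0; 0 0 0 0 0 0; 0 0 0 0 0 0; 0 0 0 0 0 0; 0 0 0 0 0 0; 0 0 0 0 0 0; 0 0 0 0 0 0; 0 0 0 0 0 0; 0 0 0 0 0 0; 0 0 0 0 0 0' -1 5
```

```text
time_s: 12.5
ee_pos: [576.7, -135.6, 32.4]
ee_rot: [180.0, 0.1, -179.9]
force: [0.2, -0.4, -0.3]
gripper_width: 91.1
time_s: 13.33
ee_pos: [576.6, -135.6, 32.4]
ee_rot: [180.0, 0.1, -179.9]
force: [-0.1, -0.0, 0.0]
gripper_width: 34.3
```

```bash
python3 -m jog '0 0 0 0 0 0; 0 0 0 0 0 0; 0 0 0 0 0 0; 0 0 0 0 0 0; 0 0 0 0 0 1; 0 0 0 0 0 1; 0 0 0 0 0 1; 0 0 0 0 0 1; 0 0 0 0 0 1; 0 0 0 0 0 1; 0 0 0 0 0 1; 0 0 0 0 0 1; 0 0 0 0 0 1; 0 0 0 0 0 1; 0 0 0 0 0 1; 0 0 0 0 0 1; 0 0 0 0 0 1; 0 0 0 0 0 1; 0 0 0 0 0 1' 0; python3 -m jog '0 0 0 0 0 0; 0 0 0 0 0 0; 0 0 0 0 0 0; 0 0 0 0 0 0; 0 0 0 0 0 0; 0 0 0 0 0 0; 0 0 0 0 0 0; 0 0 0 0 0 0' -1 10; python3 w.py 574.5,-136,195,90
```

```text
time_s: 14.92
ee_pos: [576.6, -135.6, 32.4]
ee_rot: [179.9, -0.0, 90.3]
force: [0.5, -0.3, -0.6]
gripper_width: 45.5
time_s: 15.58
ee_pos: [576.6, -135.6, 32.4]
ee_rot: [179.9, -0.0, 90.3]
force: [-0.0, 0.2, 0.5]
gripper_width: 33.7
t 15.6 [ 576.6 -135.6   32.4] [179.9  -0.   90.3] w 33.7 F [-0.   0.2  0.5]
(574.5, -136.0, 195.0, 90.0) -0.001 -0.004 -0.325 0.001 -0.000 0.003 steps 3.9
```

```bash
python3 -m jog '0 0 -0.02 0 0 0; 0 0 -0.06 0 0 0; 0 0 -0.12 0 0 0; 0 0 -0.19 0 0 0; 0.02 -0.005 -0.26 0 0 0; 0.06 -0.015 -0.3 0 0 0; 0.13 -0.03 -0.3 0 0 0; 0.21 -0.045 -0.3 0 0 0; 0.29 -0.065 -0.3 0 0 0; 0.37 -0.08 -0.3 0 0 0; 0.45 -0.1 -0.3 0 0 0; 0.53 -0.12 -0.3 0 0 0; 0.61 -0.135 -0.3 0 0 0; 0.69 -0.155 -0.3 0 0 0; 0.77 -0.17 -0.3 0 0 0; 0.85 -0.19 -0.3 0 0 0; 0.92 -0.205 -0.3 0 0 0; 0.96 -0.215 -0.3 0 0 0.003; 0.973 -0.217 -0.3 0 0 0.003; 0.973 -0.217 -0.3 0 0 0.003' -1 15; python3 -m jog '0 0 0 0 0 0; 0 0 0 0 0 0'; python3 w.py 467.9,350.9,75,90 467.9,350.9,64,90
```

```text
time_s: 17.25
ee_pos: [465.2, 351.7, 182.7]
ee_rot: [179.9, -0.0, 90.1]
force: [-0.1, -0.0, -0.5]
gripper_width: 33.6
time_s: 17.42
ee_pos: [465.5, 350.5, 183.0]
ee_rot: [179.9, 0.0, 90.1]
force: [0.3, -0.2, -1.1]
gripper_width: 33.8
t 17.4 [465.5 350.5 183. ] [179.9   0.   90.1] w 33.8 F [ 0.3 -0.2 -1.1]
(467.9, 350.9, 75.0, 90.0) 0.001 0.004 0.216 0.001 0.000 0.001 steps 2.6
(467.9, 350.9, 64.0, 90.0) 0.001 0.004 0.238 0.001 0.000 0.001 steps 2.9
```

```bash
python3 -m jog '0.001 0.004 0.03 0 0 0; 0.001 0.004 0.08 0 0 0; 0.001 0.004 0.14 0 0 0; 0.001 0.004 0.19 0 0 0; 0.001 0.004 0.22 0 0 0; 0.001 0.004 0.23 0 0 0; 0.001 0.004 0.235 0 0 0; 0.001 0.004 0.238 0 0 0; 0.001 0.004 0.238 0 0 0; 0.001 0.004 0.238 0 0 0'; python3 w.py 467.9,350.9,62.2,90
```

```text
time_s: 18.25
ee_pos: [468.5, 351.3, 65.2]
ee_rot: [179.8, -0.1, 90.1]
force: [-0.2, 0.3, 0.2]
gripper_width: 33.6
t 18.2 [468.5 351.3  65.2] [ 1.798e+02 -1.000e-01  9.010e+01] w 33.6 F [-0.2  0.3  0.2]
(467.9, 350.9, 62.2, 90.0) -0.001 -0.001 0.006 0.002 -0.001 0.001 steps 0.1
```

```bash
python3 -m jog '-0.001 -0.001 0.001 0.001 -0.001 0; -0.001 -0.001 0.003 0.001 -0.001 0; -0.001 -0.001 0.005 0.002 -0.001 0; -0.001 -0.001 0.005 0.002 -0.001 0; -0.001 -0.001 0.006 0.002 -0.001 0; -0.001 -0.001 0.006 0.002 -0.001 0; -0.001 -0.001 0.006 0.002 -0.001 0'
```

```text
time_s: 18.83
ee_pos: [468.0, 350.9, 62.4]
ee_rot: [180.0, 0.0, 90.1]
force: [0.1, 0.1, 1.1]
gripper_width: 33.7
```

```bash
python3 -m jog '0 0 0 0 0 0; 0 0 0 0 0 0; 0 0 0 0 0 0; 0 0 0 0 0 0; 0 0 0 0 0 0; 0 0 -0.02 0 0 0; 0 0 -0.06 0 0 0; 0 0 -0.12 0 0 0; 0 0 -0.19 0 0 0; 0 0 -0.24 0 0 0; 0 0 -0.25 0 0 0; 0 0 -0.25 0 0 0' 1; python3 w.py 689.5,87.4,185,90 689.5,87.4,45,90
```

```text
time_s: 19.83
ee_pos: [468.9, 351.6, 190.3]
ee_rot: [179.7, -0.2, 90.1]
force: [-0.2, 0.5, 0.2]
gripper_width: 91.2
t 19.8 [468.9 351.6 190.3] [179.7  -0.2  90.1] w 91.2 F [-0.2  0.5  0.2]
(689.5, 87.4, 185.0, 90.0) -0.529 0.440 0.011 0.003 -0.002 0.001 steps 8.3
(689.5, 87.4, 45.0, 90.0) -0.530 0.439 0.291 0.003 -0.002 0.001 steps 9.0
```

```bash
python3 -m jog '-0.02 0.017 0 0 0 0; -0.07 0.06 0 0 0 0; -0.13 0.11 0 0 0 0; -0.19 0.16 0 0 0 0; -0.25 0.21 0 0 0 0; -0.31 0.26 0 0.003 -0.002 0; -0.37 0.31 0 0.003 -0.002 0; -0.43 0.36 0 0.003 -0.002 0; -0.49 0.405 0 0.003 -0.002 0; -0.52 0.432 0.01 0.003 -0.002 0; -0.53 0.44 0.03 0.003 -0.002 0; -0.53 0.44 0.07 0.003 -0.002 0; -0.53 0.44 0.12 0.003 -0.002 0; -0.53 0.44 0.18 0.003 -0.002 0; -0.53 0.44 0.23 0.003 -0.002 0; -0.53 0.44 0.27 0.003 -0.002 0; -0.53 0.44 0.285 0.003 -0.002 0; -0.53 0.44 0.291 0.003 -0.002 0; -0.53 0.44 0.291 0.003 -0.002 0; -0.53 0.44 0.291 0.003 -0.002 0'; python3 -m jog '0 0 0 0 0 0; 0 0 0 0 0 0; 0 0 0 0 0 0; 0 0 0 0 0 0; 0 0 0 0 0 0; 0 0 0 0 0 0; 0 0 0 0 0 0; 0 0 0 0 0 0' -1 5
```

```text
time_s: 21.5
ee_pos: [690.5, 87.7, 46.0]
ee_rot: [179.9, -0.0, 90.1]
force: [-0.3, 0.4, -0.1]
gripper_width: 91.1
time_s: 22.17
ee_pos: [690.6, 87.7, 46.4]
ee_rot: [179.9, -0.0, 90.1]
force: [-0.9, -0.8, 3.5]
gripper_width: 59.4
```

```bash
python3 -m jog '0 0 0 0 0 0; 0 0 0 0 0 0; 0 0 0 0 0 0; 0 0 0 0 0 0; 0 0 0 0 0 -1; 0 0 0 0 0 -1; 0 0 0 0 0 -1; 0 0 0 0 0 -1; 0 0 0 0 0 -1; 0 0 0 0 0 -1; 0 0 0 0 0 -1; 0 0 0 0 0 -1; 0 0 0 0 0 -1; 0 0 0 0 0 -1; 0 0 0 0 0 -1; 0 0 0 0 0 -1; 0 0 0 0 0 -1; 0 0 0 0 0 -1; 0 0 0 0 0 -1' 1; python3 -m jog '0 0 0 0 0 0; 0 0 0 0 0 0; 0 0 0 0 0 0; 0 0 0 0 0 0; 0 0 0 0 0 0; 0 0 0 0 0 0; 0 0 0 0 0 0; 0 0 0 0 0 0; 0 0 0 0 0 0; 0 0 0 0 0 0' -1 12; python3 w.py 689.5,87.4,200,180 467.9,350.9,200,180
```

```text
time_s: 23.75
ee_pos: [690.5, 87.7, 46.2]
ee_rot: [180.0, 0.1, 180.0]
force: [0.5, -0.0, 0.2]
gripper_width: 91.1
time_s: 24.58
ee_pos: [690.6, 87.7, 46.3]
ee_rot: [180.0, 0.1, 180.0]
force: [-0.2, 0.1, -0.5]
gripper_width: 57.8
t 24.6 [690.6  87.7  46.3] [1.8e+02 1.0e-01 1.8e+02] w 57.8 F [-0.2  0.1 -0.5]
(689.5, 87.4, 200.0, 180.0) 0.001 -0.001 -0.307 0.000 0.001 -0.000 steps 3.7
(467.9, 350.9, 200.0, 180.0) 0.445 0.526 -0.308 0.000 0.001 -0.000 steps 9.1
```

```bash
python3 -m jog '0 0 -0.02 0 0 0; 0 0 -0.06 0 0 0; 0 0 -0.12 0 0 0; 0 0 -0.19 0 0 0; 0.01 0.012 -0.25 0 0 0; 0.03 0.035 -0.3 0 0 0; 0.075 0.09 -0.308 0 0 0; 0.125 0.15 -0.308 0 0 0; 0.175 0.21 -0.308 0 0 0; 0.225 0.27 -0.308 0 0 0; 0.275 0.325 -0.308 0 0 0; 0.325 0.385 -0.308 0 0 0; 0.375 0.445 -0.308 0 0 0; 0.415 0.49 -0.308 0 0 0; 0.438 0.518 -0.308 0 0 0; 0.445 0.526 -0.308 0 0.001 0; 0.445 0.526 -0.308 0 0.001 0; 0.445 0.526 -0.308 0 0.001 0; 0.445 0.526 -0.308 0 0.001 0; 0.445 0.526 -0.308 0 0.001 0' -1 15; python3 w.py 467.9,350.9,145,180 467.9,350.9,80,180
python3 - <<'E'
from h import *
a=save("scene","s2.png"); b=save("top","t2.png")
cv2.imwrite("pics/s2b.png",np.hstack([cv2.resize(a[100:230,280:450],(400,306),interpolation=2),cv2.resize(b[160:270,90:230],(389,306),interpolation=2)]))
E
```

```text
time_s: 26.25
ee_pos: [468.7, 349.7, 199.9]
ee_rot: [-180.0, 0.0, 179.9]
force: [0.8, 0.8, -0.5]
gripper_width: 57.5
t 26.2 [468.7 349.7 199.9] [-180.     0.   179.9] w 57.5 F [ 0.8  0.8 -0.5]
(467.9, 350.9, 145.0, 180.0) 0.002 0.002 0.110 -0.000 0.001 -0.001 steps 1.3
(467.9, 350.9, 80.0, 180.0) 0.002 0.002 0.240 -0.000 0.001 -0.001 steps 2.9
```

View pics/s2b.png

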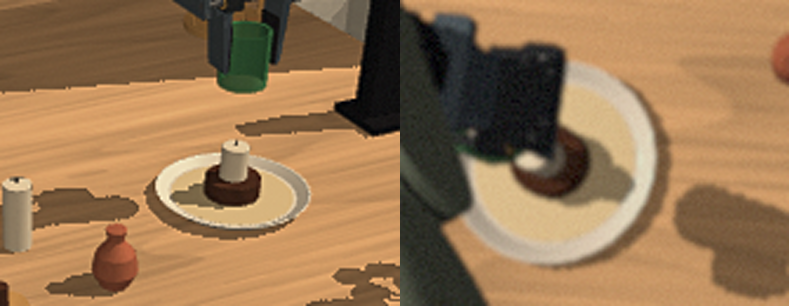

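The candle stands upright and centred on the base (scene crop, 235,165). The glass hangs straight in the fingers above it. Lowering it over the candle.

```bash
python3 -m jog '0.002 0.002 0.03 0 0 0; 0.002 0.002 0.07 0 0 0; 0.002 0.002 0.10 0 0 0; 0.002 0.002 0.11 0 0 0; 0.002 0.002 0.11 0 0 0; 0.002 0.002 0.11 0 0 0; 0.002 0.002 0.11 0 0 0'; python3 w.py 467.9,350.9,79,180
```

```text
time_s: 26.93
ee_pos: [468.4, 351.2, 145.9]
ee_rot: [179.9, 0.1, 179.9]
force: [-0.5, 0.1, -0.8]
gripper_width: 57.2
t 26.9 [468.4 351.2 145.9] [1.799e+02 1.000e-01 1.799e+02] w 57.2 F [-0.5  0.1 -0.8]
(467.9, 350.9, 79.0, 180.0) 0.001 -0.001 0.134 0.001 0.002 -0.001 steps 1.6
```

```bash
python3 -m jog '0.001 -0.001 0.01 0 0 0; 0.001 -0.001 0.03 0.001 0.002 0; 0.001 -0.001 0.05 0.001 0.002 0; 0.001 -0.001 0.07 0.001 0.002 0; 0.001 -0.001 0.09 0.001 0.002 0; 0.001 -0.001 0.11 0.001 0.002 0; 0.001 -0.001 0.122 0.001 0.002 0; 0.001 -0.001 0.13 0.001 0.002 0; 0.001 -0.001 0.134 0.001 0.002 0; 0.001 -0.001 0.134 0.001 0.002 0; 0.001 -0.001 0.134 0.001 0.002 0'; python3 w.py 467.9,350.9,76.3,180
```

```text
time_s: 27.85
ee_pos: [468.3, 351.0, 79.2]
ee_rot: [180.0, -0.0, 179.9]
force: [-0.4, -0.2, -0.7]
gripper_width: 57.7
t 27.9 [468.3 351.   79.2] [180.   -0.  179.9] w 57.7 F [-0.4 -0.2 -0.7]
(467.9, 350.9, 76.3, 180.0) 0.001 -0.000 0.006 0.000 -0.000 -0.001 steps 0.1
```

```bash
python3 -m jog '0 0 0.001 0 0 0; 0.001 0 0.003 0 0 0; 0.001 0 0.005 0 0 0; 0.001 0 0.006 0 0 0; 0.001 0 0.006 0 0 0; 0.001 0 0.006 0 0 0; 0.001 0 0.006 0 0 0'
```

```text
time_s: 28.43
ee_pos: [467.8, 351.0, 76.3]
ee_rot: [180.0, -0.0, 179.9]
force: [-0.0, -0.3, 0.9]
gripper_width: 57.4
```

```bash
python3 -m jog '0 0 0 0 0 0; 0 0 0 0 0 0; 0 0 0 0 0 0; 0 0 0 0 0 0; 0 0 0 0 0 0; 0 0 -0.015 0 0 0; 0 0 -0.045 0 0 0; 0 0 -0.09 0 0 0; 0 0 -0.15 0 0 0; 0 0 -0.21 0 0 0; 0 0 -0.25 0 0 0; 0 0 -0.25 0 0 0; 0 0 -0.25 0 0 0' 1; python3 w.py 585.5,-6.5,190,180 585.5,-6.5,60,180
```

```text
time_s: 29.52
ee_pos: [468.3, 351.3, 202.9]
ee_rot: [179.9, 0.1, 179.9]
force: [-0.3, -0.4, 0.2]
gripper_width: 91.0
t 29.5 [468.3 351.3 202.9] [1.799e+02 1.000e-01 1.799e+02] w 91.0 F [-0.3 -0.4  0.2]
(585.5, -6.5, 190.0, 180.0) -0.236 -0.715 0.025 0.001 0.002 -0.001 steps 9.0
(585.5, -6.5, 60.0, 180.0) -0.235 -0.716 0.285 0.001 0.002 -0.001 steps 9.7
```

```bash
python3 -m jog '-0.01 -0.03 0 0 0 0; -0.03 -0.09 0 0 0 0; -0.055 -0.165 0 0 0 0; -0.08 -0.24 0 0 0 0; -0.105 -0.315 0 0 0 0; -0.13 -0.39 0.01 0 0 0; -0.155 -0.465 0.02 0 0 0; -0.18 -0.54 0.02 0 0 0; -0.205 -0.62 0.02 0 0 0; -0.225 -0.68 0.03 0 0 0; -0.233 -0.71 0.05 0 0 0; -0.235 -0.716 0.09 0.001 0.002 0; -0.235 -0.716 0.15 0.001 0.002 0; -0.235 -0.716 0.21 0.001 0.002 0; -0.235 -0.716 0.25 0.001 0.002 0; -0.235 -0.716 0.275 0.001 0.002 0; -0.235 -0.716 0.285 0.001 0.002 0; -0.235 -0.716 0.285 0.001 0.002 0; -0.235 -0.716 0.285 0.001 0.002 0'; python3 w.py 585.5,-6.5,39,180
```

```text
time_s: 31.1
ee_pos: [585.1, -6.6, 59.7]
ee_rot: [180.0, -0.1, 179.9]
force: [0.1, -0.2, -0.1]
gripper_width: 91.3
t 31.1 [585.1  -6.6  59.7] [ 1.800e+02 -1.000e-01  1.799e+02] w 91.3 F [ 0.1 -0.2 -0.1]
(585.5, -6.5, 39.0, 180.0) -0.001 0.000 0.041 0.000 -0.001 -0.001 steps 0.5
```

```bash
python3 - <<'E'
from h import *
a=save("scene","s3.png")
cv2.imwrite("pics/s3b.png",np.hstack([cv2.resize(a[130:260,310:450],(400,371),interpolation=2),cv2.resize(a[160:290,210:350],(400,371),interpolation=2)]))
E
```

```text
(no output)
```

View pics/s3b.png

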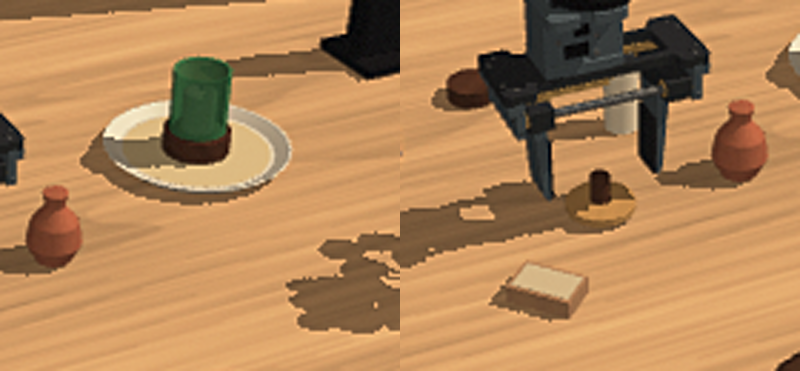

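The glass stands upright and centred on the base (left crop, 200,110). The fingers straddle the lid knob (right crop, 600,187). Lowering to grip the knob.

```bash
python3 -m jog '0 0 0.015 0 0 0; 0 0 0.03 0 0 0; 0 0 0.038 0 0 0; 0 0 0.04 0 0 0; 0 0 0.04 0 0 0; 0 0 0.04 0 0 0'; python3 -m jog '0 0 0 0 0 0; 0 0 0 0 0 0; 0 0 0 0 0 0; 0 0 0 0 0 0; 0 0 0 0 0 0; 0 0 0 0 0 0; 0 0 0 0 0 0; 0 0 0 0 0 0; 0 0 0 0 0 0; 0 0 0 0 0 0; 0 0 0 0 0 0; 0 0 0 0 0 0' -1 4
```

```text
time_s: 31.65
ee_pos: [585.7, -6.6, 40.4]
ee_rot: [180.0, 0.0, 179.9]
force: [-0.2, 0.7, -0.1]
gripper_width: 91.3
time_s: 32.65
ee_pos: [585.7, -6.6, 40.4]
ee_rot: [180.0, 0.0, 179.9]
force: [0.1, -0.7, 0.2]
gripper_width: 17.6
```

```bash
python3 -m jog '0 0 0 0 0 0; 0 0 0 0 0 0; 0 0 0 0 0 0; 0 0 0 0 0 0; 0 0 0 0 0 1; 0 0 0 0 0 1; 0 0 0 0 0 1; 0 0 0 0 0 1; 0 0 0 0 0 1; 0 0 0 0 0 1; 0 0 0 0 0 1; 0 0 0 0 0 1; 0 0 0 0 0 1; 0 0 0 0 0 1; 0 0 0 0 0 1; 0 0 0 0 0 1; 0 0 0 0 0 1; 0 0 0 0 0 1; 0 0 0 0 0 1' 0; python3 -m jog '0 0 0 0 0 0; 0 0 0 0 0 0; 0 0 0 0 0 0; 0 0 0 0 0 0; 0 0 0 0 0 0; 0 0 0 0 0 0; 0 0 0 0 0 0; 0 0 0 0 0 0; 0 0 0 0 0 0; 0 0 0 0 0 0' -1 15; python3 w.py 467.9,350.9,200,90
```

```text
time_s: 34.23
ee_pos: [585.7, -6.6, 40.4]
ee_rot: [180.0, -0.0, 90.0]
force: [-0.0, -0.6, 0.1]
gripper_width: 46.1
time_s: 35.07
ee_pos: [585.8, -6.6, 40.4]
ee_rot: [180.0, -0.0, 90.0]
force: [0.5, 0.3, 0.2]
gripper_width: 17.4
t 35.1 [585.8  -6.6  40.4] [180.  -0.  90.] w 17.4 F [0.5 0.3 0.2]
(467.9, 350.9, 200.0, 90.0) 0.715 -0.236 -0.319 0.000 -0.000 -0.000 steps 9.8
```

```bash
python3 -m jog '0 0 -0.02 0 0 0; 0 0 -0.06 0 0 0; 0 0 -0.12 0 0 0; 0 0 -0.19 0 0 0; 0.015 -0.005 -0.25 0 0 0; 0.05 -0.017 -0.3 0 0 0; 0.11 -0.036 -0.319 0 0 0; 0.18 -0.06 -0.319 0 0 0; 0.25 -0.083 -0.319 0 0 0; 0.32 -0.106 -0.319 0 0 0; 0.39 -0.13 -0.319 0 0 0; 0.46 -0.152 -0.319 0 0 0; 0.53 -0.175 -0.319 0 0 0; 0.6 -0.198 -0.319 0 0 0; 0.66 -0.218 -0.319 0 0 0; 0.7 -0.231 -0.319 0 0 0; 0.715 -0.236 -0.319 0 0 0; 0.715 -0.236 -0.319 0 0 0; 0.715 -0.236 -0.319 0 0 0; 0.715 -0.236 -0.319 0 0 0' -1 20; python3 -m jog '0 0 0 0 0 0; 0 0 0 0 0 0; 0 0 0 0 0 0'; python3 w.py 467.8,351,145,90
python3 - <<'E'
from h import *
a=save("scene","s4.png")
cv2.imwrite("pics/s4b.png",cv2.resize(a[70:230,300:450],(560,597),interpolation=2))
E
```

```text
time_s: 36.73
ee_pos: [468.1, 349.6, 200.2]
ee_rot: [180.0, 0.0, 89.9]
force: [0.5, -0.1, -0.5]
gripper_width: 17.2
time_s: 36.98
ee_pos: [468.6, 348.6, 200.4]
ee_rot: [180.0, 0.0, 89.8]
force: [0.2, -0.1, -1.1]
gripper_width: 17.2
t 37.0 [468.6 348.6 200.4] [180.    0.   89.8] w 17.2 F [ 0.2 -0.1 -1.1]
(467.8, 351.0, 145.0, 90.0) 0.005 -0.002 0.111 0.000 0.000 -0.002 steps 1.3
```

View pics/s4b.png

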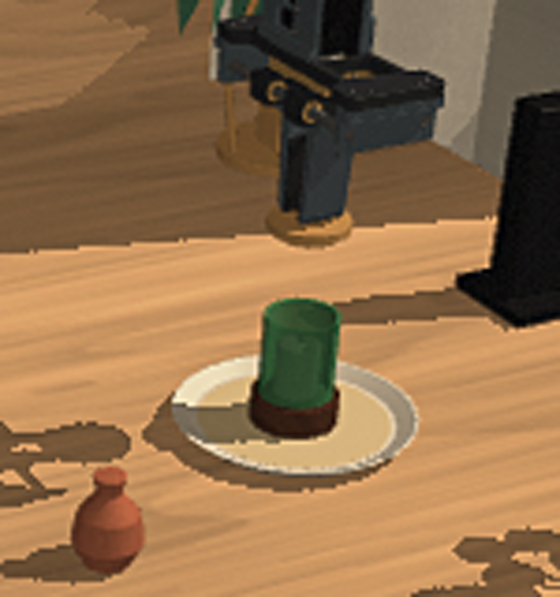

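The lid is level in the fingers, above the upright glass (300,355). Lowering in stages.

```bash
python3 -m jog '0.005 -0.002 0.02 0 0 -0.002; 0.005 -0.002 0.05 0 0 -0.002; 0.005 -0.002 0.08 0 0 -0.002; 0.005 -0.002 0.1 0 0 -0.002; 0.005 -0.002 0.108 0 0 -0.002; 0.005 -0.002 0.111 0 0 -0.002; 0.005 -0.002 0.111 0 0 -0.002; 0.005 -0.002 0.111 0 0 -0.002; 0.005 -0.002 0.111 0 0 -0.002'; python3 w.py 467.8,351,139,90 467.8,351,132,90
```

```text
time_s: 37.78
ee_pos: [467.9, 351.6, 145.6]
ee_rot: [179.9, -0.0, 90.0]
force: [-1.3, -0.2, -0.6]
gripper_width: 17.5
t 37.8 [467.9 351.6 145.6] [179.9  -0.   90. ] w 17.5 F [-1.3 -0.2 -0.6]
(467.8, 351.0, 139.0, 90.0) -0.001 -0.000 0.013 0.001 -0.000 0.000 steps 0.2
(467.8, 351.0, 132.0, 90.0) -0.001 -0.000 0.027 0.001 -0.000 0.000 steps 0.3
```

```bash
python3 -m jog '-0.001 0 0.003 0 0 0; -0.001 0 0.007 0 0 0; -0.001 0 0.011 0 0 0; -0.001 0 0.015 0 0 0; -0.001 0 0.018 0 0 0; -0.001 0 0.021 0 0 0; -0.001 0 0.024 0 0 0; -0.001 0 0.026 0 0 0; -0.001 0 0.027 0 0 0; -0.001 0 0.027 0 0 0; -0.001 0 0.027 0 0 0'
```

```text
time_s: 38.7
ee_pos: [468.0, 351.2, 132.2]
ee_rot: [179.9, -0.0, 90.0]
force: [-1.0, -0.3, -0.8]
gripper_width: 17.5
```

No jam: the plug is in the mouth of the glass. Last 2 mm.

```bash
python3 -m jog '0 0 0.001 0 0 0; 0 0 0.002 0 0 0; 0 0 0.003 0 0 0; 0 0 0.004 0 0 0; 0 0 0.004 0 0 0; 0 0 0.004 0 0 0'
```

```text
time_s: 39.2
ee_pos: [468.1, 351.2, 130.4]
ee_rot: [179.9, -0.1, 90.0]
force: [-0.3, -0.0, 1.5]
gripper_width: 17.3
```

Contact at 130.4 mm, the predicted seated height. Releasing and lifting clear.

```bash
python3 -m jog '0 0 0 0 0 0; 0 0 0 0 0 0; 0 0 0 0 0 0; 0 0 0 0 0 0; 0 0 0 0 0 0; 0 0 -0.015 0 0 0; 0 0 -0.04 0 0 0; 0 0 -0.08 0 0 0; 0 0 -0.13 0 0 0; 0 0 -0.18 0 0 0; 0 0 -0.22 0 0 0; -0.03 0 -0.24 0 0 0; -0.09 0 -0.24 0 0 0; -0.16 0 -0.24 0 0 0; -0.24 0 -0.24 0 0 0; -0.31 0 -0.24 0 0 0; -0.36 0 -0.24 0 0 0; -0.38 0 -0.24 0 0 0; -0.38 0 -0.24 0 0 0; -0.38 0 -0.24 0 0 0' 1
python3 - <<'E'
from h import *
a=save("scene","s5.png"); b=save("top","t5.png")
cv2.imwrite("pics/s5b.png",np.hstack([cv2.resize(a[110:280,190:450],(440,288),interpolation=2),cv2.resize(b[160:270,90:220],(340,288),interpolation=2)]))
from loc import fit,M
for n,im in(("scene",a),("top",b)):
    for q in("lid","base"): print(n,q,[(np.round(s["location"]),round(s["confidence"],2)) for s in tip_of(q,n)[:3]], proj(n,[467.9,351,90 if q=="lid" else 6]))
E
```

```text
time_s: 40.87
ee_pos: [467.9, 160.9, 250.3]
ee_rot: [179.9, -0.1, 90.0]
force: [0.2, -0.1, -0.5]
gripper_width: 91.3
scene lid [] [380.84298519 155.94142447]
scene base [(array([200., 216.]), 0.76), (array([379., 180.]), 0.63), (array([236., 191.]), 0.5)] [378.34287006 181.97643508]
top lid [(array([133., 214.]), 0.47), (array([420., 230.]), 0.29)] [134.28288651 212.0533767 ]
top base [(array([147., 219.]), 0.72), (array([298., 272.]), 0.71), (array([350., 255.]), 0.65)] [145.21516404 218.24601864]
```

View pics/s5b.png

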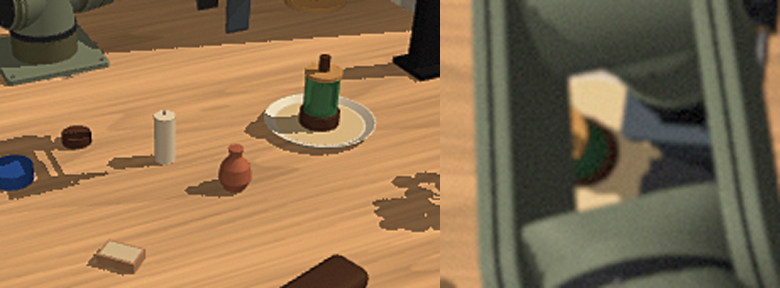

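The lantern stands complete with the lid on (scene crop, 322,90), and the other things are in place. The arm blocks most of the top view, so I'll zoom the scene view with the predicted outlines before handing in.

```bash
python3 - <<'E'
from loc import *
a=cv2.imread("pics/s5.png"); o=np.array([345,115]); S2=7
v=cv2.resize(a[115:200,345:425],None,fx=S2,fy=S2,interpolation=cv2.INTER_CUBIC); w=v.copy()
K,r,t=cal("scene")
for seg in [(34,6,30),(29,30,96),(31,96,104),(9,104,130)]:
    q=cv2.projectPoints(cyl([seg])[0]+[467.9,351,0],r,t,K,None)[0].reshape(-1,2)
    cv2.polylines(w,[cv2.convexHull(np.round((q-o+.5)*S2).astype(np.int32))],True,(0,0,255),1)
cv2.imwrite("pics/s6.png",cv2.resize(np.hstack([v,w]),(800,425)))
E
```

```text
(no output)
```

View pics/s6.png

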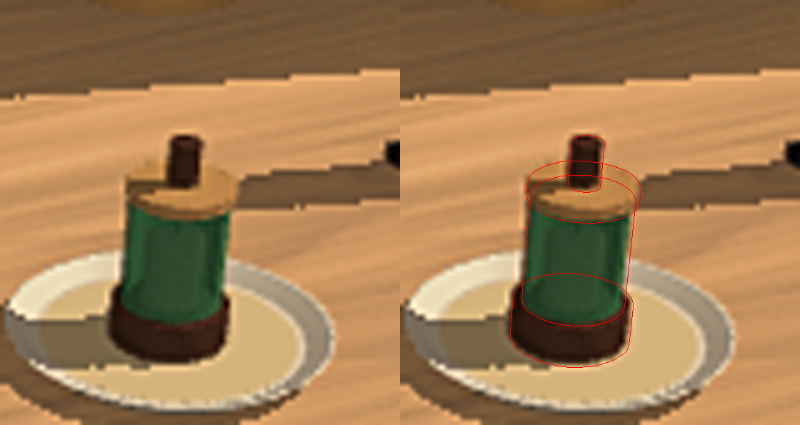

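The outlines of base, glass, lid and knob line up with the predicted stack to about 1 px (roughly 2 mm), level and seated. Handing in.

```bash
python3 -c "
from workcell import *
print(job_done())"
```

```text
the job is handed in; nothing more can be done
None
```

The lantern is built on the plate and handed in at about 41 s of the 136 s allowed; the hand-in gave no verdict. Each piece was centred in the gripper by squeezing it at two yaws 90° apart. I then placed base, short candle, glass and lid in that order and let go of each before taking the next.

**Last checks:**
- **Contact heights:** the base, candle, glass and lid each met their support within about 0.2 mm of the predicted height. The lid went in without jamming.
- **Final scene picture:** the base, glass, lid and knob match the outlines of a centred, upright stack to about 1 px (roughly 2 mm). The tall candle, vase and matchbox look unmoved, and the gripper is well clear.

**What did not check out fully:**
- The arm blocked most of the last top view, so the scene camera gave the only clear final look.
- The lid detector found nothing in the scene view, and in the top view it found the lid only at low confidence (0.47), about 2 px from where it should be.
- I could not check the candle again once the lid was on. It was upright and centred on the base just before the glass went over it.

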